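Serve a bread roll with the tongs

TASK

Take the kitchen tongs, close them on the bread roll that lies on the round wooden board, and carry it over to the white plate. Finish while still holding the roll in the tongs, at rest, roughly 10 cm above the middle of the plate: do not set it down or let go. Only the tongs may touch the roll, never the gripper or the arm, and leave the tomato, the yoghurt pot and the flat tin where they are.

Things in the scene. Friction and masses are not known exactly. Their poses are not given: they have to be found in the camera images.
- tongs: sprung kitchen tongs, steel, black grip pads outside on the arms, red jaws; 255 mm long, 26 mm high, 0.11 kg, lying flat, arms opening sideways. Origin: underside, centre line, midway between the pads (56 mm long, 26 mm high). x to the jaws, y to the left arm, z up. Pivots 105 mm behind the origin, tail 134 mm behind, jaw tips 121 mm ahead. Grip across the pads at the origin, from above
- tongs_jaws (a point): point midway between the red jaws, on the centre line, 100 mm ahead of the tongs' origin, 13 mm above their underside; axes as the tongs. Jaws 26 mm high, cupped to centre the roll. Left open they are about 90 mm apart inside and 110 mm over their backs; with the pads squeezed to 48 mm, some 70 mm apart
- roll: small round brown bread roll with a pale cross on top, 52 mm across, 40 mm high, widest from 13 to 22 mm above its base, about 0.05 kg, rigid. Origin at the centre of its underside, z up. It stands on the wooden board
- roll_center (a point): point on the roll's axis, 19 mm above its underside
- bread_board: round flat wooden serving board, 200 mm across, 15 mm high, does not move. Origin at the centre of its underside
- plate: round white plate, 190 mm across, 18 mm high at the rim, does not move. Origin at the centre of its underside
- tomato: red tomato, 74 mm across, 69 mm high, bystander. Origin at the centre of its underside
- yoghurt_pot: closed yoghurt pot, 72 mm across, 71 mm high, bystander. Origin at the centre of its underside
- tin_tuna: flat round food tin, 86 mm across, 40 mm high, bystander. Origin at the centre of its underside
- tongs_pads (a point): point midway between the two black grip pads, 13 mm above the tongs' origin; axes as the tongs. Pads measure 59 mm over their backs when open (66 mm at their front ends), 34 mm and parallel when closed on the roll. Springs press them apart with 4 N when open, 8 N when on the roll; half of the squeeze beyond that reaches the jaws: 30 N on the pads holds the roll well
There are look-alikes about, which are no part of the job. Several things have the shape of the roll; the one meant has the colours described above.

How it is judged:
On the way, in this order (a step that is already met when the one before it is completed fails the run):
1. the tongs are held by the gripper, clear of the worktop, the roll still on the board (height (world z) of tongs above 0.012 m and height (world z) of tongs_jaws above 0.025 m and contact force between tongs and the fingers above 1 N and height (world z) of roll below 0.03 m), for 0.1 s.
2. the roll is clamped in the tongs and lifted off the board (distance between roll_center and tongs_jaws below 0.03 m and contact force between roll and tongs above 1 N and contact force between tongs and the fingers above 1 N and height (world z) of roll_center above 0.055 m), for 0.2 s.
At the end, for the whole second after the job is handed in: roll at rest (<30 mm/s), clamped in the jaws (its centre within 30 mm of the point between the jaws, pressed with >1 N), its centre 75 to 200 mm above the worktop and within 50 mm sideways of the plate's centre; gripper holding the tongs (>1 N), their origin above 30 mm (distance between roll_center and tongs_jaws below 0.03 m and contact force between roll and tongs above 1 N and contact force between tongs and the fingers above 1 N and height (world z) of roll_center between 0.075 and 0.2 m and horizontal distance between roll_center and plate below 0.05 m and linear speed of roll below 0.03 m/s and height (world z) of tongs above 0.03 m); the arm keeps its last pose, push and grip.
It fails at once if the gripper or the arm touches the roll (contact force between roll and the fingers above 0.3 N or contact force between roll and the arm above 0.3 N).
It fails at once if a bystander is moved by more than 30 mm (distance of any of tomato, yoghurt_pot, tin_tuna from where it was at the start of the episode above 0.03 m).
It also fails if it takes over 51 s, if anything falls off the work surface, if the arm or the gripper's body presses on something with over 40 N, if the wrist force passes 120 N, or if a joint passes its speed limit or range.

ROBOT

A 6-joint arm with a two-finger parallel gripper is mounted at the origin on a cart in front of the work surface, level with it; the furniture and walls round the work are solid. World frame = base frame: x ahead of the robot, y to its left, z up, the work surface at z = 0. Lengths are in m, angles in rad, forces in N, time in s.
With the tool pointing down it reaches from about 0.35 to 0.975 m from the base axis. Payload 4.9 kg.
Tool frame: the origin (TCP) lies on the centre line of the jaws, within the pads' length; the fingertips stand manip.tip_reach ahead of it and the grasp point (between the pads) is the TCP (manip.tip_reach is the distance from the TCP to the fingertips, in m); z points along the fingers, y is the line along which they close (so a half turn about z gives the same grasp; the last joint's range is limited). The gripper opens to 85 mm and grips with 20 to 120 N. Pads are 22 mm wide; open, the fingers measure 114 mm over their backs; the gripper's body (76 mm by 85 mm) begins 54 mm behind the grasp point. The pads swing forward as they close: fully open they stand 13 mm farther back than shut.
Start: joints at [-1.344, 0.053, 1.613, -0, 1.476, -0.119], TCP at [0.212, -0.588, 0.25] pointing down, gripper open.
Joint ranges: [-3.01, 3.01], [-1.01, 2.22], [0.06, 2.58], [-1.02, 4.17], [0.09, 2.62], [-3.14, 3.14]. Speed limits (rad/s): [2.57, 2.57, 3.14, 3.14, 3.14, 3.14].

INTERFACE

Orientations are given as a unit quaternion [w, x, y, z].
In Python, from plant import manip gives the robot as it stands. The module is installed in compiled form; this text tells all that it offers.
- The arm moves only by the tool move_arm, never from a script. Its argument "rows" is a list of rows, each a list of 7 numbers: the shift along the tool's x, y, z in cm, then the turn, a rotation vector about the tool's x, y, z in degrees, then the opening, from -1 (shut) to 1 (fully open). In form: [[tx, ty, tz, ax, ay, az, jaw], ...]. A call has 1 to 20 rows; each row shifts and turns the commanded pose from where the row before left it, along the tool's axes as they then stand; what a row does not reach is not made up. A row lasts 1/12 s, in which the tool goes at most 41.7 mm and 7.16 degrees, less where a joint would pass 70% of its speed; a pose out of reach is approached as far as the arm can. A call is refused whole if a number of a shift passes 4.17 or a number of a turn 7.16, either way. A call with a gripper value outside its range is refused whole. The fingers move at their own pace and stop on an object; the grip force is fixed at half the most. Time passes only in rows, so rows that do not move let the fingers close. It gives the time, the measured TCP pose, the force, the opening and the grip force at its end, in the units of the state.
- manip.state(): the state, without advancing time (a new reading comes with each control period).
- manip.grab_frame(name): name is "side" or "top" or "wrist"; returns a dict with "img" (384x512x3 uint8, blue, green, red), "mtx" (3x3 intrinsics, pixels), "R" (3x3) and "t" (3): a world point X has camera coordinates R X + t. Camera axes: x right, y down, z forward; pixel columns grow to the right and rows downward; lengths in m; the calibration is good to about 2 mm. A picture is of the moment at which its call begins. There is no depth.
- manip.job_done(): hands the job in; it is judged then, once.
The state is a dict: "time": time; "joint_pos": joint angles; "joint_vel": joint speeds; "joint_efforts": joint torques, N m; "tool_pos": TCP position; "tool_rot": TCP orientation; "contact_force": force on the tool from outside, world axes, zero at the start; "ft_torque": the same for the moment, N m; "gripper_width": opening from 0.0 (shut) to 1.0 (fully open); "grasp_force": force on a finger pad.
Only numpy, scipy, OpenCV 4.12 (cv2) and the standard library are available. Lean on these libraries where they do the work, as an engineer would, in place of code of your own. Each camera call takes 0.05 s, during which the arm holds its last target. There are 200 camera calls.

## Working session

There is one attempt and no reset: what is moved stays moved. The work goes in short steps, Python scripts to look and compute and a tool call to move; the robot and the scene stay as the last step left them, time stands still between calls to the robot, and variables do not carry over. Pictures are saved under pics/ and viewed, at most 13 in all, crops included, and the job is handed in when it is done.

Besides the shell and the picture viewer there is one more tool, called by a JSON object that holds its "api" and its "payload". move_arm: Moves the arm, as the interface text tells. Its arguments: {"type":"object","properties":{"rows":{"type":"array","items":{"type":"array","items":{"type":"number"}}}},"required":["rows"]}

```bash
mkdir -p pics
cat > h.py <<'E'
import numpy as np, cv2
from plant import manip
def grab(n):
    return manip.grab_frame(n)
def ray(f,u,v,z):
    d=f["R"].T@np.linalg.inv(f["mtx"])@np.array([u,v,1.]); c=-f["R"].T@f["t"]
    return c+d*(z-c[2])/d[2]
def proj(f,X):
    p=f["mtx"]@(f["R"]@np.array(X)+f["t"]); return p[:2]/p[2]
E
python3 - <<'E'
from h import *
import pickle
fs={n:grab(n) for n in("top","side")}
pickle.dump(fs,open("f0.pkl","wb"))
for n,f in fs.items():
    cv2.imwrite(f"pics/{n}0.png",f["img"]); print(n,-f["R"].T@f["t"])
print(manip.state(),manip.tip_reach)
E
```

```text
top [ 0.3390458  -0.08881628  1.40136823]
side [ 0.21396086 -1.34731098  0.57455423]
{'time': 0.1, 'joint_pos': array([-1.34398744e+00,  5.32893709e-02,  1.61416117e+00,  6.38052715e-06,
        1.47603277e+00, -1.19023349e-01]), 'joint_vel': array([ 0.00187914, -0.00329456, -0.00224095, -0.00063787,  0.00181021,
       -0.0009647 ]), 'joint_efforts': array([ 3.11389640e-04, -3.94899452e+01, -3.71364605e+01, -8.02916747e-05,
        3.88686094e-03, -1.11772377e-05]), 'tool_pos': array([ 0.21172861, -0.58747178,  0.24918418]), 'tool_rot': array([-9.44129817e-04,  9.85086834e-01,  1.72055329e-01, -4.77508069e-05]), 'contact_force': array([ 0.03340758, -1.11872252,  0.21087705]), 'ft_torque': array([ 0.00667278,  0.01842846, -0.00481404]), 'grasp_force': 0.0, 'gripper_width': 1.0022214105587504} 0.019
```

View pics/top0.png

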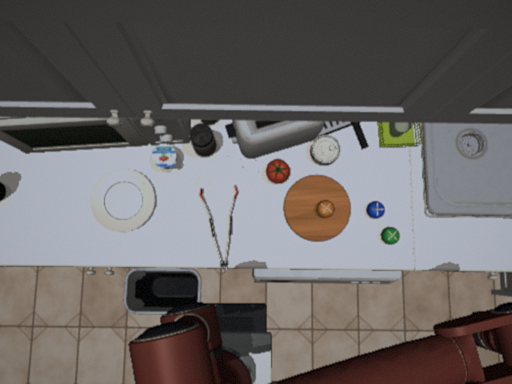

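View pics/side0.png

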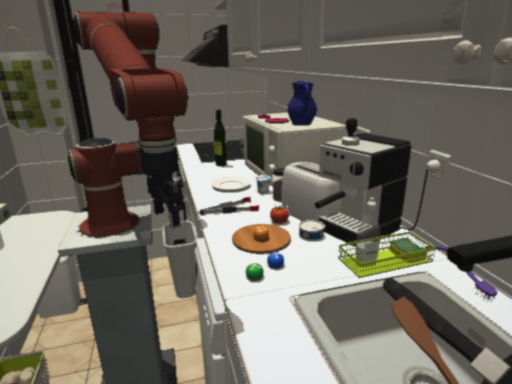

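The top view shows these pixel positions:
- Roll: the brown one on the board at (326,209). The look-alikes are the blue one at (376,210) and the green one at (391,236).
- Tongs: jaws at (202,190) and (236,188), tail at (224,266).
- Plate: (124,199).
- Bystanders: tomato (278,171), tin (324,150), yoghurt pot (164,158).

I choose the brown roll, and will check it in a close crop while measuring.

```bash
cat > m.py <<'E'
from h import *
import pickle
fs=pickle.load(open("f0.pkl","rb")); f=fs["top"]; img=f["img"]
hsv=cv2.cvtColor(img,cv2.COLOR_BGR2HSV)
def blobs(mask,x0,y0,x1,y1,z,name,amin=8):
    m=np.zeros_like(mask); m[y0:y1,x0:x1]=mask[y0:y1,x0:x1]
    n,l,s,c=cv2.connectedComponentsWithStats(m)
    for i in range(1,n):
        if s[i,4]>=amin:
            p=ray(f,*c[i],z); x,y,w,h,a=s[i]
            e=[ray(f,x-.5,c[i][1],z),ray(f,x+w-.5,c[i][1],z),ray(f,c[i][0],y-.5,z),ray(f,c[i][0],y+h-.5,z)]
            print(name,c[i].round(1),p.round(4),"size",np.linalg.norm(e[1]-e[0]).round(3),np.linalg.norm(e[3]-e[2]).round(3),a)
red=cv2.inRange(hsv,(0,130,60),(6,255,255))|cv2.inRange(hsv,(172,130,60),(180,255,255))
blobs(red,185,170,255,280,.02,"jaw")
blobs(red,260,150,300,190,.035,"tomato")
dark=cv2.inRange(hsv,(0,0,0),(180,255,75)); blobs(dark,190,180,250,275,.02,"dark",4)
brown=cv2.inRange(hsv,(5,80,40),(22,255,255)); blobs(brown,270,165,360,250,.015,"board",100)
for u,v in [(224,266),(201,188),(236,186)]: print((u,v),ray(f,u,v,.013).round(4))
# plate outer edge vs worktop
g=cv2.cvtColor(img,cv2.COLOR_BGR2GRAY)
c=cv2.HoughCircles(cv2.GaussianBlur(g,(3,3),1)[160:240,80:170],cv2.HOUGH_GRADIENT,1,50,param1=60,param2=12,minRadius=26,maxRadius=38)
print(c)
if c is not None:
    u,v,r=c[0,0]; u+=80;v+=160; print("plate",ray(f,u,v,.018).round(4),np.linalg.norm(ray(f,u+r,v,.018)-ray(f,u,v,.018)))
print("axes",(ray(f,300,200,0)-ray(f,200,200,0)).round(3),(ray(f,200,300,0)-ray(f,200,200,0)).round(3))
a=cv2.resize(img[175:280,185:255],None,fx=5.6,fy=5.6,interpolation=cv2.INTER_CUBIC)
b=cv2.resize(img[165:245,280:355],None,fx=5,fy=5,interpolation=cv2.INTER_CUBIC)
o=np.zeros((590,392+376,3),np.uint8); o[:a.shape[0],:a.shape[1]]=a; o[:b.shape[0],392:392+b.shape[1]]=b
cv2.imwrite("pics/crop.png",o)
E
python3 m.py
```

```text
jaw [200.6 192.4] [0.5496 0.0508 0.02  ] size 0.006 0.021 10
tomato [277.5 171.5] [ 0.6122 -0.1746  0.035 ] size 0.065 0.069 277
dark [230.4 224.8] [ 0.4552 -0.0389  0.02  ] size 0.006 0.052 27
dark [210.2 219.8] [0.4692 0.0203 0.02  ] size 0.006 0.009 4
dark [211.3 224.2] [0.4563 0.0168 0.02  ] size 0.006 0.012 6
dark [212.2 229.4] [0.4411 0.0139 0.02  ] size 0.006 0.012 5
dark [213.5 234.5] [0.4264 0.0097 0.02  ] size 0.006 0.006 4
dark [223.7 263.9] [ 0.3423 -0.0217  0.02  ] size 0.02 0.011 18
dark [191.5 273.3] [0.3149 0.0699 0.02  ] size 0.014 0.008 11
board [316.6 207.8] [ 0.509  -0.2918  0.015 ] size 0.195 0.196 3404
(224, 266) [ 0.3365 -0.0223  0.013 ]
(201, 188) [0.5638 0.0507 0.013 ]
(236, 186) [ 0.5712 -0.053   0.013 ]
[[[42.5 40.5 31.6]]]
plate [0.5228 0.2794 0.018 ] 0.0926450820209163
axes [ 0.004 -0.298  0.   ] [-0.291 -0.009  0.   ]
```

View pics/crop.png

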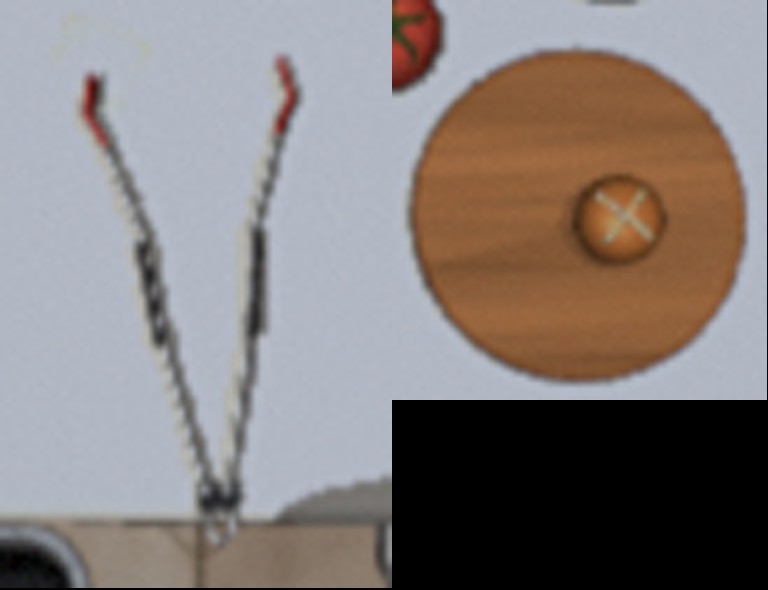

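The crop confirms it: the brown roll with the pale cross is at about px (325.6,209) on the board. The tongs' pads are at about px (212,227) and (231,225). That puts the tongs' origin near (0.451, -0.013), yaw about 6°. Pad spacing (56 mm) and length (about 250 mm) match the given sizes. Next I go above the tongs.

{"api": "move_arm", "payload": {"rows": [[0, 0, 0, 0, 0, 6.9, 1], [0, 0, 0, 0, 0, 6.9, 1], [1.65, -3.03, 0.55, 0, 0, 0, 1], [1.65, -3.03, 0.55, 0, 0, 0, 1], [1.65, -3.03, 0.55, 0, 0, 0, 1], [1.65, -3.03, 0.55, 0, 0, 0, 1], [1.65, -3.03, 0.55, 0, 0, 0, 1], [1.65, -3.03, 0.55, 0, 0, 0, 1], [1.65, -3.03, 0.55, 0, 0, 0, 1], [1.65, -3.03, 0.55, 0, 0, 0, 1], [1.65, -3.03, 0.55, 0, 0, 0, 1], [1.65, -3.03, 0.55, 0, 0, 0, 1], [1.65, -3.03, 0.55, 0, 0, 0, 1], [1.65, -3.03, 0.55, 0, 0, 0, 1], [1.65, -3.03, 0.55, 0, 0, 0, 1], [1.65, -3.03, 0.55, 0, 0, 0, 1], [1.65, -3.03, 0.55, 0, 0, 0, 1], [1.65, -3.03, 0.55, 0, 0, 0, 1], [1.65, -3.03, 0.55, 0, 0, 0, 1], [0, 0, 0, 0, 0, 0, 1]]}}

```text
time: 1.77
tool_pos: [0.437, -0.0416, 0.1552]
tool_rot: [-0.001, 0.998, 0.056, -0.001]
contact_force: [0.6, -0.2, 0.1]
gripper_width: 0.999
grasp_force: 0.0
```

```bash
cat >> h.py <<'E'
from scipy.spatial.transform import Rotation as Ro
def pose():
    s=manip.state(); q=s["tool_rot"]; R=Ro.from_quat(np.r_[q[1:],q[0]]).as_matrix()
    return s,np.array(s["tool_pos"]),R
def go(p):
    s,t,R=pose(); d=R.T@(np.array(p)-t)*100
    print("t",round(s["time"],2),"tcp",t.round(4),"yaw",np.degrees(np.arctan2(R[1,0],R[0,0])).round(2),"w",round(s["gripper_width"],3),"F",round(s["grasp_force"],1),"tilt",R[:,2].round(3),"move cm",d.round(2))
E
python3 - <<'E'
from h import *
import pickle
f=grab("wrist"); pickle.dump(f,open("w1.pkl","wb")); cv2.imwrite("pics/w1.png",f["img"]); go((.451,-.013,.15))
t=pickle.load(open("f0.pkl","rb"))["top"]
for n,u,v,z in [("roll",325.6,209,.0325),("padL",212.2,227.2,.013),("padR",231.2,225,.013),("tail",224.6,271.4,.013),("tips",218.45,186.8,.013),("plate",122.5,200.5,.018),("tin",324,150,.03)]: print(n,ray(t,u,v,z).round(4))
print([proj(f,x).round(0) for x in [(.451,-.013,.02),(.551,-.0025,.013)]])
E
```

```text
t 1.82 tcp [ 0.4366 -0.0437  0.1556] yaw 6.32 w 0.997 F 0.0 tilt [-0.002  0.001 -1.   ] move cm [ 1.77 -2.89  0.56]
roll [ 0.5035 -0.3153  0.0325]
padL [0.4481 0.0146 0.013 ]
padR [ 0.4552 -0.0409  0.013 ]
tail [ 0.3212 -0.0244  0.013 ]
tips [ 0.5681 -0.001   0.013 ]
plate [0.5228 0.2794 0.018 ]
tin [ 0.6804 -0.3133  0.03  ]
[array([231., 167.]), array([229.,  53.])]
```

View pics/w1.png

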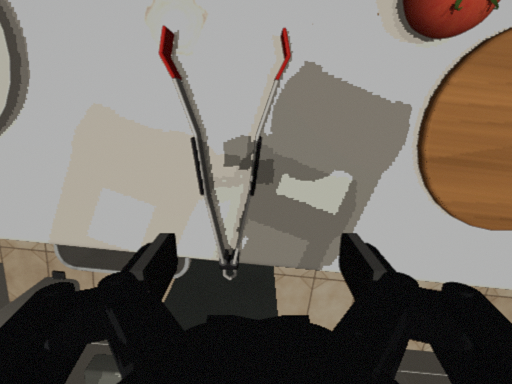

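The wrist view shows the pads centred at about px (198,166) and (256,166), the jaw tips at (165,30) and (287,32), and the tail at (229,277). I'll measure the tongs' pose from these.

Run:
```python
from h import *
import pickle
f=pickle.load(open("w1.pkl","rb")); g=f["img"].max(2).copy()
n,l,s,c=cv2.connectedComponentsWithStats((g<30).astype(np.uint8))
P=[]
for i in range(1,n):
    if 80<s[i,4]<900 and 180<c[i][0]<275 and c[i][1]<210: p=ray(f,*c[i],.02); P.append(p); print(c[i].round(1),s[i],p.round(4))
hsv=cv2.cvtColor(f["img"],cv2.COLOR_BGR2HSV)
red=cv2.inRange(hsv,(0,150,60),(6,255,255))|cv2.inRange(hsv,(172,150,60),(180,255,255)); red[:,350:]=0; red[100:]=0
n,l,s,c=cv2.connectedComponentsWithStats(red)
for i in range(1,n):
    if s[i,4]>40: print("jaw",c[i].round(1),s[i],ray(f,*c[i],.018).round(4))
for u,v in [(229,277),(165,29),(287,31)]: print(ray(f,u,v,.018).round(4))
if len(P)==2:
    m=(P[0]+P[1])/2; print("mid",m.round(4),np.linalg.norm(P[0]-P[1]).round(4)); go((m[0],m[1],.10))
```

```text
[197.6 166.7] [192 138  11  56 101] [0.4474 0.0189 0.02  ]
[255.5 167.4] [250 142  11  53 181] [ 0.4528 -0.0365  0.02  ]
jaw [164.8  51.8] [159  26  16  52 216] [0.5451 0.0525 0.018 ]
jaw [284.2  52.1] [276  28  15  52 233] [ 0.5563 -0.0501  0.018 ]
[ 0.3275 -0.021   0.018 ]
[0.5628 0.0527 0.018 ]
[ 0.5726 -0.0502  0.018 ]
mid [ 0.4501 -0.0088  0.02  ] 0.0556
t 1.82 tcp [ 0.4366 -0.0437  0.1556] yaw 6.32 w 0.997 F 0.0 tilt [-0.002  0.001 -1.   ] move cm [ 1.74 -3.31  5.56]
```

{"api": "move_arm", "payload": {"rows": [[0.57, -1.07, 0, 0, 0, 0.3, 1], [0.57, -1.07, 0, 0, 0, 0.3, 1], [0.57, -1.07, 0, 0, 0, 0, 1], [0, 0, 1.7, 0, 0, 0, 1], [0, 0, 1.7, 0, 0, 0, 1], [0, 0, 1.7, 0, 0, 0, 1], [0, 0, 1.7, 0, 0, 0, 1], [0, 0, 1.7, 0, 0, 0, 1], [0, 0, 0, 0, 0, 0, 1], [0, 0, 0, 0, 0, 0, 1], [0, 0, 0, 0, 0, 0, 1]]}}

```text
time: 2.73
tool_pos: [0.4512, -0.0134, 0.0727]
tool_rot: [0.0, 0.999, 0.047, 0.001]
contact_force: [0.5, 0.9, 0.6]
gripper_width: 1.0
grasp_force: 0.0
```

```bash
python3 -c "
from h import *
go((.4503,-.0095,.022))"
```

```text
t 2.73 tcp [ 0.4512 -0.0134  0.0727] yaw 5.36 w 1.0 F 0.0 tilt [ 0.001 -0.    -1.   ] move cm [-0.05 -0.4   5.07]
```

{"api": "move_arm", "payload": {"rows": [[0, -0.35, 0, 0, 0, 0, 1], [0, 0, 1, 0, 0, 0, 1], [0, 0, 1, 0, 0, 0, 1], [0, 0, 1, 0, 0, 0, 1], [0, 0, 1, 0, 0, 0, 1], [0, 0, 0.5, 0, 0, 0, 1], [0, 0, 0.4, 0, 0, 0, 1], [0, 0, 0, 0, 0, 0, 1], [0, 0, 0, 0, 0, 0, 0.6], [0, 0, 0, 0, 0, 0, 0.3], [0, 0, 0, 0, 0, 0, 0.13], [0, 0, 0, 0, 0, 0, 0.13], [0, 0, 0, 0, 0, 0, 0.13], [0, 0, 0, 0, 0, 0, 0.13], [0, 0, 0, 0, 0, 0, 0.13], [0, 0, 0, 0, 0, 0, 0.13]]}}

```text
time: 4.07
tool_pos: [0.4521, -0.0095, 0.0248]
tool_rot: [0.0, 0.999, 0.047, 0.002]
contact_force: [-0.8, -0.2, 6.1]
gripper_width: 0.57
grasp_force: 7.3
```

Run:
```python
from h import *
import pickle
f=grab("wrist"); pickle.dump(f,open("w2.pkl","wb")); cv2.imwrite("pics/w2.png",f["img"]); go((.4503,-.0095,.022))
```

```text
t 4.12 tcp [ 0.4521 -0.0095  0.0248] yaw 5.42 w 0.568 F 7.3 tilt [ 0.004 -0.001 -1.   ] move cm [-0.18 -0.02  0.28]
```

View pics/w2.png

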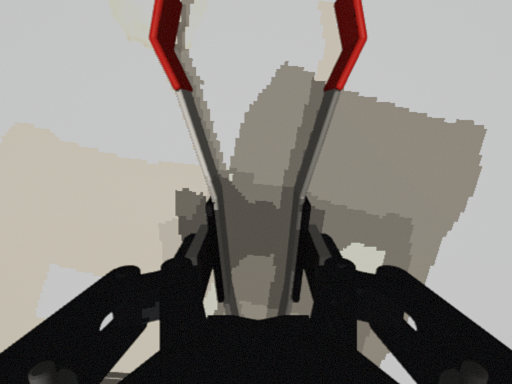

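The wrist view shows both fingers on the pads at px (212,245) and (302,245). The jaws are symmetric, with backs at px x of 150 and 366, and the tongs are parallel to the tool. Now I lift.

{"api": "move_arm", "payload": {"rows": [[0, 0, -0.3, 0, 0, 0, 0.13], [0, 0, -0.7, 0, 0, 0, 0.13], [0, 0, -1, 0, 0, 0, 0.13], [0, 0, -1, 0, 0, 0, 0.13], [0, 0, -1, 0, 0, 0, 0.13], [0, 0, -1, 0, 0, 0, 0.13], [0, 0, -1, 0, 0, 0, 0.13], [0, 0, -1, 0, 0, 0, 0.13], [0, 0, -1, 0, 0, 0, 0.13], [0, 0, -1, 0, 0, 0, 0.13], [0, 0, -1, 0, 0, 0, 0.13], [0, 0, 0, 0, 0, 0, 0.13], [0, 0, 0, 0, 0, 0, 0.13]]}}

```text
time: 5.2
tool_pos: [0.4508, -0.0093, 0.1236]
tool_rot: [0.0, 0.999, 0.047, 0.001]
contact_force: [-0.3, -0.2, 1.7]
gripper_width: 0.564
grasp_force: 5.5
```

```bash
cat > jaws.py <<'E'
from h import *
def jaws(f):
    hsv=cv2.cvtColor(f["img"],cv2.COLOR_BGR2HSV)
    red=cv2.inRange(hsv,(0,150,60),(6,255,255))|cv2.inRange(hsv,(172,150,60),(180,255,255)); red[110:]=0
    n,l,s,c=cv2.connectedComponentsWithStats(red)
    for i in range(1,n):
        if s[i,4]>300: print("jaw",c[i].round(1),s[i])
E
python3 - <<'E'
from jaws import *
import pickle
jaws(pickle.load(open("w2.pkl","rb"))); print()
f=grab("wrist"); pickle.dump(f,open("w3.pkl","wb")); jaws(f)
s=grab("side"); cv2.imwrite("pics/s3.png",cv2.resize(s["img"][140:300,150:350],None,fx=4,fy=3.75)[:600,:800]); go((.4064,-.3245,.125))
E
```

```text
jaw [167.7  40.2] [ 149    0   43   91 1975]
jaw [347.9  39.7] [ 325    0   42   90 1950]

jaw [48.2 63.5] [   0    0  145  110 9841]
jaw [464.7  63.7] [ 371    0  141  110 9406]
t 5.3 tcp [ 0.4507 -0.0092  0.1229] yaw 5.41 w 0.57 F 5.4 tilt [ 0.001 -0.    -1.   ] move cm [-7.38 30.97 -0.21]
```

View pics/s3.png

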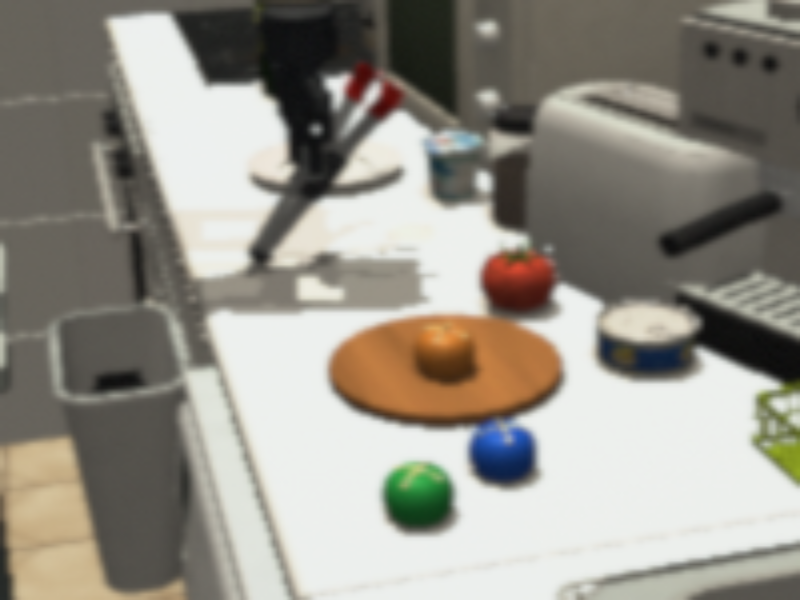

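The side crop shows the tongs have pitched in the grip: jaws up at (375,85) and tail down at (260,255). The grip was light and too far forward of the centre of mass, because the tapered pads only touch at the fingers' front edge. I'll shift forward so the tail lands on the worktop, lower until the tongs lie flat, and regrip further back with a slightly tighter squeeze.

{"api": "move_arm", "payload": {"rows": [[1.25, 0, 0, 0, 0, 0, 0.13], [1.25, 0, 0, 0, 0, 0, 0.13], [1.25, 0, 0, 0, 0, 0, 0.13], [1.25, 0, 0, 0, 0, 0, 0.13], [0, 0, 0, 0, 0, 0, 0.13], [0, 0, 1, 0, 0, 0, 0.13], [0, 0, 1, 0, 0, 0, 0.13], [0, 0, 1, 0, 0, 0, 0.13], [0, 0, 1, 0, 0, 0, 0.13], [0, 0, 1, 0, 0, 0, 0.13], [0, 0, 1, 0, 0, 0, 0.13], [0, 0, 1, 0, 0, 0, 0.13], [0, 0, 1, 0, 0, 0, 0.13], [0, 0, 1, 0, 0, 0, 0.13], [0, 0, 0, 0, 0, 0, 0.13]]}}

```text
time: 6.55
tool_pos: [0.4986, -0.0044, 0.0304]
tool_rot: [-0.0, 0.999, 0.047, -0.002]
contact_force: [-0.7, 0.3, -1.3]
gripper_width: 0.566
grasp_force: 5.9
```

Run:
```python
from jaws import *
f=grab("wrist"); jaws(f)
s,t,R=pose(); print(s["contact_force"]); go((.5,0,.025))
```

```text
jaw [165.6  21.5] [147   0  40  52 756]
jaw [350.9  21.5] [330   0  41  51 753]
[ 0.96680858 -0.76564177 -0.60344211]
t 6.6 tcp [ 0.499  -0.0044  0.0313] yaw 5.41 w 0.568 F 5.9 tilt [-0.003  0.    -1.   ] move cm [ 0.14 -0.42  0.63]
```

{"api": "move_arm", "payload": {"rows": [[0, 0, 0.3, 0, 0, 0, 0.13], [0, 0, 0, 0, 0, 0, 0.4], [0, 0, 0, 0, 0, 0, 0.8], [0, 0, 0, 0, 0, 0, 1], [0, 0, 0, 0, 0, 0, 1], [0, 0, 0, 0, 0, 0, 1], [0, 0, 0, 0, 0, 0, 1], [-1, 0, -2, 0, 0, 0, 1], [-1, 0, -2, 0, 0, 0, 1], [-1, 0, -2, 0, 0, 0, 1], [-1, 0, -2, 0, 0, 0, 1], [-1, 0, -2, 0, 0, 0, 1], [0, 0, -2, 0, 0, 0, 1], [0, 0, 0, 0, 0, 0, 1], [0, 0, 0, 0, 0, 0, 1]]}}

```text
time: 7.85
tool_pos: [0.4512, -0.0094, 0.1511]
tool_rot: [0.0, 0.999, 0.047, 0.002]
contact_force: [0.2, 0.4, -0.7]
gripper_width: 1.0
grasp_force: 0.0
```

Run:
```python
from h import *
f=grab("wrist"); cv2.imwrite("pics/w4.png",f["img"]); go((.45,-.01,.15))
g=f["img"].max(2)
n,l,s,c=cv2.connectedComponentsWithStats((g<30).astype(np.uint8))
for i in range(1,n):
    if 80<s[i,4]<900 and c[i][1]<230: print(c[i].round(1),s[i],ray(f,*c[i],.02).round(4))
hsv=cv2.cvtColor(f["img"],cv2.COLOR_BGR2HSV)
red=cv2.inRange(hsv,(0,150,60),(6,255,255))|cv2.inRange(hsv,(172,150,60),(180,255,255)); red[:,380:]=0
n,l,s,c=cv2.connectedComponentsWithStats(red)
for i in range(1,n):
    if s[i,4]>40: print("jaw",c[i].round(1),s[i],ray(f,*c[i],.018).round(4))
```

```text
t 7.9 tcp [ 0.4504 -0.0092  0.1497] yaw 5.41 w 1.0 F 0.0 tilt [ 0.001 -0.    -1.   ] move cm [-0.05  0.07 -0.03]
[288.5 111.2] [283  80  12  64 210] [ 0.5226 -0.0297  0.02  ]
[257.4 221.1] [248 210  19  19 174] [ 0.4144 -0.0119  0.02  ]
jaw [199.3   5.1] [195   0   9  12  45] [0.5987 0.0532 0.018 ]
jaw [315.8   5.3] [312   0   9  12  52] [ 0.6075 -0.0417  0.018 ]
```

View pics/w4.png

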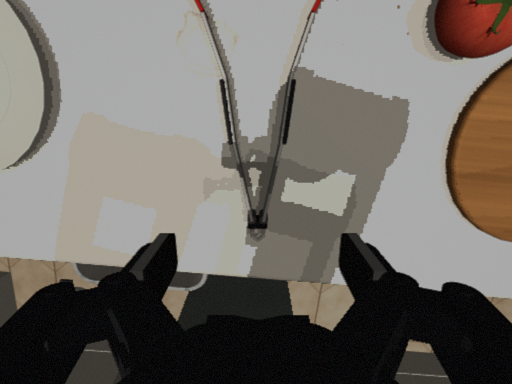

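The tongs lie flat again. The hinge is at px (257,221) and the pads at (227,112) and (288,111), so the origin is about (0.520, -0.001) and the yaw about 5.9°. I regrip 20 mm behind the origin.

{"api": "move_arm", "payload": {"rows": [[1.7, -0.05, 0, 0, 0, -0.5, 1], [1.7, -0.05, 0, 0, 0, 0, 1], [1.6, -0.05, 0, 0, 0, 0, 1], [0, 0, 2, 0, 0, 0, 1], [0, 0, 2, 0, 0, 0, 1], [0, 0, 2, 0, 0, 0, 1], [0, 0, 2, 0, 0, 0, 1], [0, 0, 1.5, 0, 0, 0, 1], [0, 0, 1.5, 0, 0, 0, 1], [0, 0, 1.2, 0, 0, 0, 1], [0, 0, 0, 0, 0, 0, 1], [0, 0, 0, 0, 0, 0, 0.6], [0, 0, 0, 0, 0, 0, 0.3], [0, 0, 0, 0, 0, 0, 0], [0, 0, 0, 0, 0, 0, 0], [0, 0, 0, 0, 0, 0, 0], [0, 0, 0, 0, 0, 0, 0], [0, 0, 0, 0, 0, 0, 0]]}}

```text
time: 9.4
tool_pos: [0.5023, -0.003, 0.0308]
tool_rot: [0.0, 0.999, 0.052, 0.003]
contact_force: [-1.2, -0.2, 6.2]
gripper_width: 0.503
grasp_force: 8.9
```

Run:
```python
from jaws import *
f=grab("wrist"); jaws(f); go((.5,-.003,.027)); print(manip.state()["contact_force"])
```

```text
jaw [179.6  22.2] [163   0  36  53 647]
jaw [338.6  22.2] [320   0  37  53 700]
t 9.45 tcp [ 0.5023 -0.003   0.0307] yaw 5.92 w 0.499 F 8.9 tilt [ 0.005 -0.001 -1.   ] move cm [-0.23 -0.03  0.37]
[-1.18702069  1.00808754  6.02769756]
```

The contact force shows the closing pads pushing down on the tongs, so the grip sits high on them. I'll reopen, go lower and regrip.

{"api": "move_arm", "payload": {"rows": [[0, 0, 0, 0, 0, 0, 0.4], [0, 0, 0, 0, 0, 0, 0.8], [0, 0, 0, 0, 0, 0, 0.8], [0, 0, 0, 0, 0, 0, 0.8], [0, 0, 0.4, 0, 0, 0, 0.8], [0, 0, 0.4, 0, 0, 0, 0.8], [0, 0, 0, 0, 0, 0, 0.6], [0, 0, 0, 0, 0, 0, 0.4], [0, 0, 0, 0, 0, 0, 0.2], [0, 0, 0, 0, 0, 0, 0], [0, 0, -0.1, 0, 0, 0, 0], [0, 0, -0.1, 0, 0, 0, 0], [0, 0, -0.1, 0, 0, 0, 0], [0, 0, 0, 0, 0, 0, 0]]}}

```text
time: 10.62
tool_pos: [0.4996, -0.0026, 0.0226]
tool_rot: [-0.0, 0.999, 0.052, -0.0]
contact_force: [-0.3, -0.6, -1.3]
gripper_width: 0.507
grasp_force: 7.2
```

Run:
```python
from jaws import *
f=grab("wrist"); jaws(f); go((.5,-.003,.022)); print(manip.state()["contact_force"])
```

```text
jaw [176.2  17.3] [161   0  33  43 552]
jaw [342.  18.] [324   0  35  44 578]
t 10.67 tcp [ 0.4996 -0.0026  0.0225] yaw 5.92 w 0.5 F 7.2 tilt [-0.001  0.    -1.   ] move cm [0.04 0.04 0.05]
[-0.52420087  0.69002256 -0.58180834]
```

{"api": "move_arm", "payload": {"rows": [[0, 0, -0.2, 0, 0, 0, 0], [0, 0, -0.4, 0, 0, 0, 0], [0, 0, -0.5, 0, 0, 0, 0], [0, 0, -0.5, 0, 0, 0, 0], [0, 0, -0.5, 0, 0, 0, 0], [0, 0, -0.5, 0, 0, 0, 0], [0, 0, -0.5, 0, 0, 0, 0], [0, 0, -0.5, 0, 0, 0, 0], [0, 0, -0.3, 0, 0, 0, 0], [0, 0, 0, 0, 0, 0, 0], [0, 0, 0, 0, 0, 0, 0]]}}

```text
time: 11.58
tool_pos: [0.5, -0.0027, 0.062]
tool_rot: [0.0, 0.999, 0.052, 0.0]
contact_force: [0.1, -0.2, -1.8]
gripper_width: 0.5
grasp_force: 7.2
```

Run:
```python
from jaws import *
f=grab("wrist"); jaws(f); cv2.imwrite("pics/w5.png",f["img"]); go((.5,-.003,.022)); print(manip.state()["contact_force"])
```

```text
jaw [173.7  16.5] [161   0  28  34 382]
jaw [342.   17.9] [324   0  35  45 580]
t 11.63 tcp [ 0.4998 -0.0027  0.0617] yaw 5.91 w 0.5 F 7.2 tilt [-0.  0. -1.] move cm [0.02 0.03 3.97]
[-0.06739979  0.55341896 -1.43380512]
```

The tongs are held and level, with the jaws at the same wrist-view rows before and after the lift. Next I carry them to the roll, smoothly.

{"api": "move_arm", "payload": {"rows": [[0, 0, -0.4, 0, 0, 0, 0], [0, 0, -0.8, 0, 0, 0, 0], [0, 0, -1, 0, 0, 0, 0], [0, 0, -1, 0, 0, 0, 0], [-0.1, 0.3, -1, 0, 0, 0, 0], [-0.3, 0.6, -0.8, 0, 0, 0, 0], [-0.5, 1, -0.5, 0, 0, 0, 0], [-0.7, 1.4, -0.3, 0, 0, 0, 0], [-0.8, 1.7, 0, 0, 0, 0, 0], [-0.9, 1.9, 0, 0, 0, 0, 0], [-0.9, 1.9, 0, 0, 0, 0, 0], [-0.9, 1.9, 0, 0, 0, 0, 0], [-0.9, 1.9, 0, 0, 0, 0, 0], [-0.9, 1.9, 0, 0, 0, 0, 0], [-0.9, 1.9, 0, 0, 0, 0, 0], [-0.8, 1.7, 0, 0, 0, 0, 0], [-0.7, 1.4, 0, 0, 0, 0, 0], [-0.5, 1, 0, 0, 0, 0, 0], [-0.3, 0.6, 0, 0, 0, 0, 0], [-0.1, 0.3, 0, 0, 0, 0, 0]]}}

```text
time: 13.3
tool_pos: [0.4199, -0.227, 0.1199]
tool_rot: [0.0, 0.999, 0.051, 0.0]
contact_force: [0.4, 0.2, -0.4]
gripper_width: 0.5
grasp_force: 7.2
```

Run:
```python
from jaws import *
f=grab("wrist"); jaws(f); go((.384,-.328,.12)); print(manip.state()["contact_force"])
```

```text
jaw [175.8  17.4] [161   0  33  43 526]
jaw [341.9  17.9] [324   0  35  45 607]
t 13.35 tcp [ 0.4201 -0.2269  0.1199] yaw 5.85 w 0.502 F 7.2 tilt [-0. -0. -1.] move cm [-4.62  9.69 -0.01]
[ 0.07196009 -0.94028958 -0.45431881]
```

{"api": "move_arm", "payload": {"rows": [[-0.2, 0.4, 0, 0, 0, 0, 0], [-0.4, 0.8, 0, 0, 0, 0, 0], [-0.6, 1.2, 0, 0, 0, 0, 0], [-0.7, 1.5, 0, 0, 0, 0, 0], [-0.8, 1.7, 0, 0, 0, 0, 0], [-0.7, 1.5, 0, 0, 0, 0, 0], [-0.6, 1.2, 0, 0, 0, 0, 0], [-0.4, 0.8, 0, 0, 0, 0, 0], [-0.2, 0.5, 0, 0, 0, 0, 0], [0, 0, 0, 0, 0, 0, 0], [0, 0, 0, 0, 0, 0, 0]]}}

```text
time: 14.27
tool_pos: [0.3847, -0.3261, 0.1197]
tool_rot: [-0.0, 0.999, 0.052, -0.0]
contact_force: [-0.1, 1.2, -1.1]
gripper_width: 0.499
grasp_force: 7.2
```

Run:
```python
from jaws import *
f=grab("wrist"); jaws(f); s=grab("side"); t=grab("top"); go((.384,-.328,.12))
for z in(.0,.0325,.055): print(proj(f,(.5035,-.3153,z)).round(1),proj(t,(.5035,-.3153,z)).round(1))
a=cv2.resize(f["img"][:192],(768,288)); b=cv2.resize(s["img"][170:280,190:330],(390,306)); c=cv2.resize(t["img"][160:240,275:375],(378,306))
o=np.zeros((600,800,3),np.uint8); o[:288,:768]=a; o[290:596,:390]=b; o[290:596,400:778]=c; cv2.imwrite("pics/c6.png",o)
```

```text
jaw [175.9  17.5] [160   0  34  44 571]
jaw [341.8  18.1] [324   0  35  45 606]
t 14.42 tcp [ 0.3848 -0.3257  0.1197] yaw 5.96 w 0.507 F 7.2 tilt [-0.  0. -1.] move cm [-0.11  0.22 -0.03]
[260.6  45.9] [323.8 210.3]
[261.   35.8] [325.6 209. ]
[261.4  26.5] [326.9 208.1]
```

View pics/c6.png

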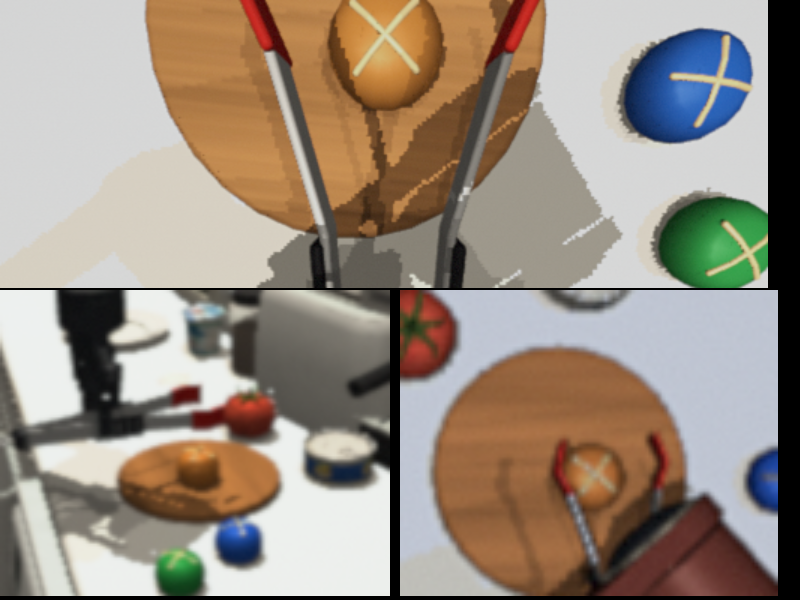

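The combined picture shows the roll (wrist view px about (257,36)) midway between the jaws (mean column about 259), and in the top view it agrees after allowing for parallax. The side view shows the tongs level. I descend around the roll.

{"api": "move_arm", "payload": {"rows": [[0, 0, 0.4, 0, 0, 0, 0], [0, 0, 0.8, 0, 0, 0, 0], [0, 0, 1, 0, 0, 0, 0], [0, 0, 1, 0, 0, 0, 0], [0, 0, 1, 0, 0, 0, 0], [0, 0, 1, 0, 0, 0, 0], [0, 0, 1, 0, 0, 0, 0], [0, 0, 0.7, 0, 0, 0, 0], [0, 0, 0.5, 0, 0, 0, 0], [0, 0, 0.2, 0, 0, 0, 0], [0, 0, 0, 0, 0, 0, 0], [0, 0, 0, 0, 0, 0, 0]]}}

```text
time: 15.42
tool_pos: [0.3849, -0.3266, 0.0441]
tool_rot: [0.0, 0.999, 0.052, 0.0]
contact_force: [0.1, 0.0, -1.8]
gripper_width: 0.503
grasp_force: 7.2
```

Run:
```python
from jaws import *
f=grab("wrist"); jaws(f); s=grab("side"); t=grab("top"); go((.384,-.328,.0436)); print(manip.state()["contact_force"])
a=cv2.resize(f["img"][:192],(768,288)); b=cv2.resize(s["img"][190:270,210:310],(390,306)); c=cv2.resize(t["img"][160:240,275:375],(378,306))
o=np.zeros((600,800,3),np.uint8); o[:288,:768]=a; o[290:596,:390]=b; o[290:596,400:778]=c; cv2.imwrite("pics/c7.png",o)
```

```text
jaw [176.2  17.7] [160   0  35  43 593]
jaw [341.8  18.1] [324   0  35  44 607]
t 15.57 tcp [ 0.385  -0.3267  0.0445] yaw 5.91 w 0.499 F 7.2 tilt [ 0.001 -0.001 -1.   ] move cm [-0.11  0.12  0.09]
[ 1.64783443 -0.34045605 -1.11126098]
```

View pics/c7.png

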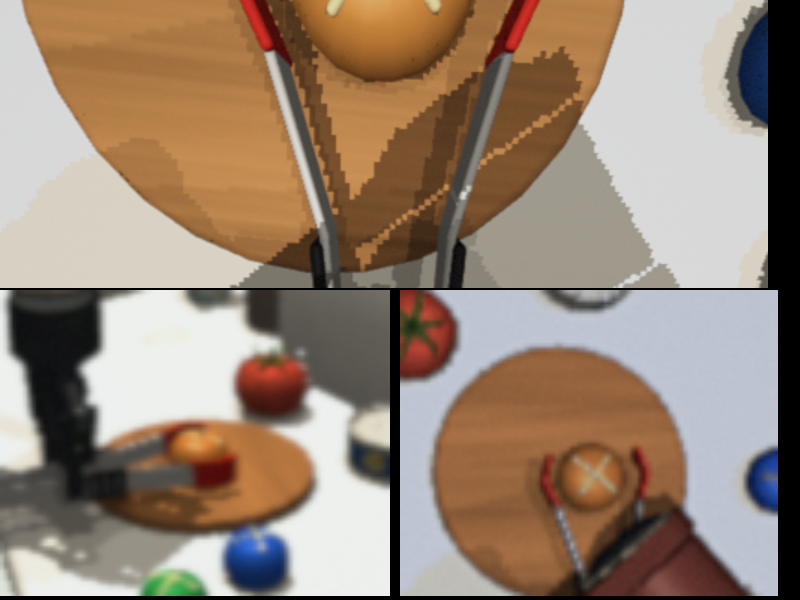

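The roll sits centred between the jaws: top-crop px (592,477), with the jaws at x 548 and 641. Now I close.

{"api": "move_arm", "payload": {"rows": [[0, 0, 0, 0, 0, 0, -0.05], [0, 0, -0.1, 0, 0, 0, -0.1], [0, 0, 0, 0, 0, 0, -0.15], [0, 0, -0.1, 0, 0, 0, -0.2], [0, 0, 0, 0, 0, 0, -0.25], [0, 0, 0, 0, 0, 0, -0.3], [0, 0, 0, 0, 0, 0, -0.4], [0, 0, 0, 0, 0, 0, -0.6], [0, 0, 0, 0, 0, 0, -1], [0, 0, 0, 0, 0, 0, -1], [0, 0, 0, 0, 0, 0, -1], [0, 0, 0, 0, 0, 0, -1], [0, 0, 0, 0, 0, 0, -1], [0, 0, 0, 0, 0, 0, -1]]}}

```text
time: 16.73
tool_pos: [0.3846, -0.3263, 0.0458]
tool_rot: [-0.0, 0.999, 0.052, 0.0]
contact_force: [-0.5, -0.0, -0.5]
gripper_width: 0.37
grasp_force: 61.2
```

Run:
```python
from jaws import *
f=grab("wrist"); jaws(f); go((.384,-.328,.0436)); print(manip.state()["contact_force"])
```

```text
jaw [198.4  17.8] [185   0  29  44 481]
jaw [318.7  17.8] [304   0  29  45 499]
t 16.78 tcp [ 0.3846 -0.3263  0.0458] yaw 5.91 w 0.375 F 61.2 tilt [ 0.  0. -1.] move cm [-0.08  0.16  0.22]
[-0.98153484 -0.53725639 -0.78703863]
```

The grip force is 61 N at 32 mm, so the tongs are clamped on the roll. Now I lift.

{"api": "move_arm", "payload": {"rows": [[0, 0, -0.2, 0, 0, 0, -1], [0, 0, -0.4, 0, 0, 0, -1], [0, 0, -0.8, 0, 0, 0, -1], [0, 0, -1, 0, 0, 0, -1], [0, 0, -1, 0, 0, 0, -1], [0, 0, -1, 0, 0, 0, -1], [0, 0, -1, 0, 0, 0, -1], [0, 0, -1, 0, 0, 0, -1], [0, 0, -0.8, 0, 0, 0, -1], [0, 0, -0.5, 0, 0, 0, -1], [0, 0, -0.3, 0, 0, 0, -1], [0, 0, 0, 0, 0, 0, -1], [0, 0, 0, 0, 0, 0, -1], [0, 0, 0, 0, 0, 0, -1]]}}

```text
time: 17.95
tool_pos: [0.3843, -0.326, 0.1251]
tool_rot: [-0.001, 0.999, 0.052, -0.0]
contact_force: [-0.4, -0.1, -1.9]
gripper_width: 0.38
grasp_force: 61.1
```

Run:
```python
from jaws import *
f=grab("wrist"); jaws(f); s=grab("side"); t=grab("top"); go((.404,.268,.125)); print(manip.state()["contact_force"])
a=cv2.resize(f["img"][:192],(768,288)); b=cv2.resize(s["img"][170:270,200:330],(398,306)); c=cv2.resize(t["img"][160:240,275:375],(378,306))
o=np.zeros((600,800,3),np.uint8); o[:288,:768]=a; o[290:596,:398]=b; o[290:596,400:778]=c; cv2.imwrite("pics/c8.png",o)
```

```text
jaw [198.3  17.5] [186   0  28  44 456]
jaw [318.7  18.1] [304   0  29  45 483]
t 18.1 tcp [ 0.3844 -0.326   0.1251] yaw 5.91 w 0.378 F 61.1 tilt [-0.001  0.001 -1.   ] move cm [  8.07 -58.88   0.07]
[-0.06931213 -0.02402155 -1.2250055 ]
```

View pics/c8.png

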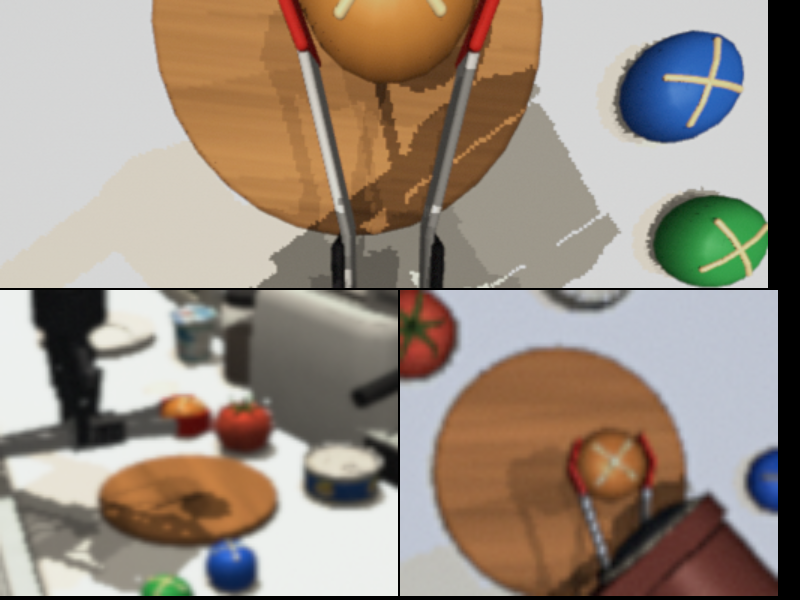

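The roll is clamped level and clear of the board (top crop px (612,465), between the jaws). Now I carry it to the plate.

{"api": "move_arm", "payload": {"rows": [[0.1, -0.2, 0, 0, 0, 0, -1], [0.3, -0.5, 0, 0, 0, 0, -1], [0.5, -0.9, 0, 0, 0, 0, -1], [0.6, -1.3, 0, 0, 0, 0, -1], [0.6, -1.7, 0, 0, 0, 0, -1], [0.6, -2, 0, 0, 0, 0, -1], [0.6, -2, 0, 0, 0, 0, -1], [0.6, -2, 0, 0, 0, 0, -1], [0.6, -2, 0, 0, 0, 0, -1], [0.6, -2, 0, 0, 0, 0, -1], [0.6, -2, 0, 0, 0, 0, -1], [0.5, -2, 0, 0, 0, 0, -1], [0.4, -2, 0, 0, 0, 0, -1], [0.3, -2, 0, 0, 0, 0, -1], [0.2, -2, 0, 0, 0, 0, -1], [0.1, -1.7, 0, 0, 0, 0, -1], [0, -1.3, 0, 0, 0, 0, -1], [0, -0.9, 0, 0, 0, 0, -1], [0, -0.5, 0, 0, 0, 0, -1], [0, -0.2, 0, 0, 0, 0, -1]]}}

```text
time: 19.77
tool_pos: [0.426, -0.0276, 0.1258]
tool_rot: [-0.0, 0.999, 0.052, 0.0]
contact_force: [0.1, 0.1, -1.8]
gripper_width: 0.377
grasp_force: 61.1
```

```bash
python3 -c "
from jaws import *
jaws(grab('wrist')); go((.404,.268,.125))"
```

```text
jaw [196.3  15.9] [186   0  21  34 317]
jaw [318.8  17.9] [304   0  29  44 457]
jaw [489.    4.5] [463   0  49  13 436]
t 19.82 tcp [ 0.4261 -0.0278  0.1258] yaw 5.96 w 0.374 F 61.1 tilt [ 0.  0. -1.] move cm [  0.87 -29.65   0.08]
```

{"api": "move_arm", "payload": {"rows": [[0, -0.2, 0, 0, 0, 0, -1], [0, -0.5, 0, 0, 0, 0, -1], [0, -0.9, 0, 0, 0, 0, -1], [0, -1.3, 0, 0, 0, 0, -1], [0.1, -1.7, 0, 0, 0, 0, -1], [0.1, -2, 0, 0, 0, 0, -1], [0.1, -2, 0, 0, 0, 0, -1], [0.1, -2, 0, 0, 0, 0, -1], [0.1, -2, 0, 0, 0, 0, -1], [0.1, -2, 0, 0, 0, 0, -1], [0.1, -2, 0, 0, 0, 0, -1], [0.1, -2, 0, 0, 0, 0, -1], [0.1, -2, 0, 0, 0, 0, -1], [0, -2, 0, 0, 0, 0, -1], [0, -2, 0, 0, 0, 0, -1], [0, -1.5, 0, 0, 0, 0, -1], [0, -1, 0, 0, 0, 0, -1], [0, -0.5, 0, 0, 0, 0, -1], [0, 0, 0, 0, 0, 0, -1], [0, 0, 0, 0, 0, 0, -1]]}}

```text
time: 21.48
tool_pos: [0.4066, 0.2468, 0.1257]
tool_rot: [0.0, 0.999, 0.052, -0.0]
contact_force: [-0.8, -0.8, -1.6]
gripper_width: 0.372
grasp_force: 61.1
```

Run:
```python
from jaws import *
f=grab("wrist"); jaws(f); s=grab("side"); t=grab("top"); go((.404,.268,.125)); S=manip.state(); print(S["contact_force"],abs(S["joint_vel"]).max())
a=cv2.resize(f["img"][:192],(768,288)); b=cv2.resize(s["img"][140:240,170:300],(398,306)); c=cv2.resize(t["img"][150:240,80:190],(378,306))
o=np.zeros((600,800,3),np.uint8); o[:288,:768]=a; o[290:596,:398]=b; o[290:596,400:778]=c; cv2.imwrite("pics/c9.png",o)
print(proj(t,(.5228,.2794,.018)),proj(t,(.5228,.2794,.115)))
```

```text
jaw [196.3  15.7] [186   0  21  34 313]
jaw [318.8  18. ] [304   0  29  44 465]
t 21.63 tcp [0.4068 0.2464 0.1258] yaw 5.85 w 0.38 F 61.1 tilt [-0. -0. -1.] move cm [-0.06 -2.18  0.08]
[-0.97240441  0.37504252 -1.11527152] 0.0031407177998686526
[122.51041605 200.49757094] [113.31729862 195.70806176]
```

View pics/c9.png

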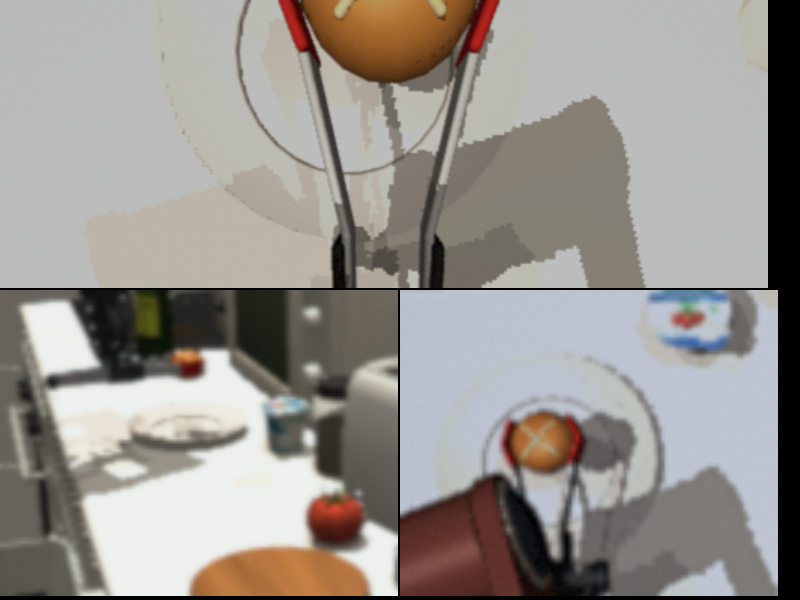

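The roll is still held, at top crop px (544,442). It needs another 2.2 cm to the left to be over the plate's centre.

{"api": "move_arm", "payload": {"rows": [[0, -0.3, 0, 0, 0, 0, -1], [0, -0.6, 0, 0, 0, 0, -1], [0, -0.6, 0, 0, 0, 0, -1], [0, -0.5, 0, 0, 0, 0, -1], [0, -0.2, 0, 0, 0, 0, -1], [0, 0, 0, 0, 0, 0, -1], [0, 0, 0, 0, 0, 0, -1], [0, 0, 0, 0, 0, 0, -1], [0, 0, 0, 0, 0, 0, -1], [0, 0, 0, 0, 0, 0, -1], [0, 0, 0, 0, 0, 0, -1]]}}

```text
time: 22.55
tool_pos: [0.4045, 0.2688, 0.1258]
tool_rot: [0.0, 0.999, 0.051, 0.0]
contact_force: [0.2, 0.6, -1.0]
gripper_width: 0.372
grasp_force: 61.1
```

Run:
```python
from jaws import *
t=grab("top"); go((.404,.268,.125)); S=manip.state(); print(abs(S["joint_vel"]).max())
hsv=cv2.cvtColor(t["img"],cv2.COLOR_BGR2HSV); m=cv2.inRange(hsv,(8,100,60),(22,255,255)); m[:170]=0; m[220:]=0; m[:,:90]=0; m[:,155:]=0
n,l,s,c=cv2.connectedComponentsWithStats(m); i=1+s[1:,4].argmax(); p=ray(t,*c[i],.115); print(c[i],s[i],p,p[:2]-[.5228,.2794])
print(manip.job_done())
```

```text
t 22.6 tcp [0.4045 0.2688 0.1258] yaw 5.9 w 0.378 F 61.1 tilt [ 0.  0. -1.] move cm [-0.05  0.07  0.08]
0.001123497925955993
[112.24255319 195.17446809] [103 187  19  17 235] [0.52423601 0.28241907 0.115     ] [0.00143601 0.00301907]
the job is handed in; nothing more can be done
None
```

The job is handed in at about 22.6 s: the tongs hold the roll at rest, its centre roughly 11 cm above the worktop and about 3 mm from the plate's centre by my last top-view measurement; hand-in returned no verdict.

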